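# Bed down the rocking corner of a board jig

### The arm

A 6-joint arm with a two-finger parallel gripper is mounted at the origin on the work surface. World frame = base frame: x ahead of the robot, y to its left, z up, the work surface at z = 0. Lengths are in m, angles in rad, forces in N, time in s.
With the tool pointing down it reaches from about 0.25 to 0.725 m from the base axis. Payload 9.7 kg.
Tool frame: the origin (TCP) lies on the centre line of the jaws, within the pads' length; the fingertips stand 19 mm ahead of it and the grasp point (between the pads) is the TCP; y points along the fingers, z is the direction in which the jaws open and shut, and the axes are right-handed (so a half turn about y gives the same grasp; the last joint's range is limited). The gripper opens to 85 mm and grips with 20 to 120 N. Pads are 22 mm wide; open, the fingers measure 114 mm over their backs; the gripper's body (76 mm by 85 mm) begins 54 mm behind the grasp point. The pads swing forward as they close: fully open they stand 13 mm farther back than shut.
Start: joints at [-1.202, 0.087, 0.176, 1.66, 0, 1.571], TCP at [0.198, -0.513, 0.25] pointing down, gripper open.
Joint ranges: [-3.13, 3.13], [-0.85, 1.81], [-1.15, 1.24], [-2.2, 2.28], [-1.44, 1.52], [-3.14, 3.14]. Speed limits (rad/s): [2.22, 2.22, 2.57, 3.14, 3.14, 3.14].

### API

Orientations are given as a unit quaternion [w, x, y, z].
In Python, from plant import read_state, get_image, camera_model, close_job gives the robot as it stands.
- The arm moves only by the tool step_arm, never from a script. Its argument "plan" is a list of rows, each a list of 7 numbers: the turn, a rotation vector about the tool's x, y, z in degrees, then the shift along the tool's x, y, z in mm, then the closure, from 0 (fully open) to 1 (shut). In form: [[wx, wy, wz, tx, ty, tz, grip], ...]. A call has 1 to 20 rows; each row is the pose to reach, as a shift and turn from the pose measured when the call began, along the tool's axes at that moment; what a row does not reach only later rows make up. A row lasts 1/10 s, in which the tool goes at most 50 mm and 8.59 degrees, less where a joint would pass 70% of its speed; a pose out of reach is approached as far as the arm can. A call with a gripper value outside its range is refused whole. The fingers move at their own pace and stop on an object; "newtons" is the grip in N (left out, the last holds). Time passes only in rows, so rows that repeat a pose let the fingers close. It gives the time, the measured TCP pose, the force and the opening at its end, in the units of the state.
- read_state(): the state, without advancing time (a new reading comes with each control period).
- get_image(name): name is "side" or "top" or "wrist"; returns the picture (480x640x3 uint8, red, green, blue); there is no depth.
- camera_model(name): a dict with "fovy" (degrees; the focal length in pixels is half the picture's height over the tangent of half this angle, whatever the lens; pixels are square), "cx", "cy" (the principal point, pixels), "R" (3x3) and "t" (3): a world point X has camera coordinates R X + t. Camera axes: x right, y down, z forward; pixel columns grow to the right and rows downward; lengths in m; the calibration is good to about 2 mm. A picture is of the moment at which its call begins: read the wrist's pose just before it. camera_model takes no time and is no camera call; for the wrist camera it gives the pose at the moment of the call.
- close_job(): hands the job in, once; it reports no verdict.
The state is a dict: "clock": time; "joints": joint angles; "qvel": joint speeds; "joint_torque": joint torques, N m; "eef_pos": TCP position; "ee_rot": TCP orientation; "contact_force": force on the tool from outside, world axes, zero at the start; "ft_torque": the same for the moment, N m; "opening": finger opening in m.
Only numpy, scipy, OpenCV 4.12 (cv2) and the standard library are available. Lean on these libraries where they do the work, as an engineer would, in place of code of your own. Each camera call takes 0.05 s, during which the arm holds its last target.

### The job

The plate of the circuit-board jig rocks on one corner. With closed fingertips, press its corner discs one after another until you find the one that tips down, then, leaving that corner tipped, press the shim tab beside it down fully flat so the plate is propped level again. Only press: leave the other three shim tabs standing up, lift nothing, do not disturb the loose things around the jig, and finish with the hand clear.

Things in the scene. Friction and masses are not known exactly. Their poses are not given: they have to be found in the camera images.
- jig_base: dark steel base of the board jig, 190 (x) x 280 (y) x 12 mm, fixed to the bench; origin under its centre at bench height, its x points away from the robot, its y to the left. Its place and turn (up to 0.35 rad) differ from run to run.
- jig_plate: square aluminium plate, 160 x 160 x 8 mm, a green board clamped at its middle (up to 25 mm above its underside); origin at the centre of its underside, 24.5 mm above the bench when level, z up. It swivels on the jig's centre and rests on hidden feet, one per corner. One foot, not known which, is short, so that corner rocks; friction keeps it tipped. At the start the plate is level and all corners look alike.
- pad_near_left (a point): where to press the plate's near left corner (as seen from the robot): centre of the top of a round steel disc 26 mm across, 66 mm from the plate's centre along x and y, 34.5 mm above the bench when level. The rocking corner tips down 5 mm under more than about 4 N, the corner across rises as much, and it stays so; a firm corner moves less than 1 mm.
- pad_near_right (a point): where to press the plate's near right corner (as seen from the robot): centre of the top of a round steel disc 26 mm across, 66 mm from the plate's centre along x and y, 34.5 mm above the bench when level. The rocking corner tips down 5 mm under more than about 4 N, the corner across rises as much, and it stays so; a firm corner moves less than 1 mm.
- pad_far_left (a point): where to press the plate's far left corner (as seen from the robot): centre of the top of a round steel disc 26 mm across, 66 mm from the plate's centre along x and y, 34.5 mm above the bench when level. The rocking corner tips down 5 mm under more than about 4 N, the corner across rises as much, and it stays so; a firm corner moves less than 1 mm.
- pad_far_right (a point): where to press the plate's far right corner (as seen from the robot): centre of the top of a round steel disc 26 mm across, 66 mm from the plate's centre along x and y, 34.5 mm above the bench when level. The rocking corner tips down 5 mm under more than about 4 N, the corner across rises as much, and it stays so; a firm corner moves less than 1 mm.
- tab_near_left (a point): point on top of the near left corner's steel shim tab, mid-width, 30 mm outward of its hinge. The tab (30 mm wide, 44 long, 3 thick) sticks out to the left of the plate; its hinge is 8 mm off the plate's edge, 24 mm above the bench. At the start it slopes up outward: this point 33 mm, its free end 37 mm above the bench. Pressed flat its top is level, 24 mm above the bench.
- shim_near_left (a joint): how far the near left shim tab is pressed down: 0 as at the start (sloping up 0.30 rad), 0.30 rad fully flat on its ledge. It stays where it is left; flat, its inner end props the plate's corner up level. Pressing takes about 3 N, up to about 10 N while it lifts a tipped corner.
- tab_near_right (a point): point on top of the near right corner's steel shim tab, mid-width, 30 mm outward of its hinge. The tab (30 mm wide, 44 long, 3 thick) sticks out to the right of the plate; its hinge is 8 mm off the plate's edge, 24 mm above the bench. At the start it slopes up outward: this point 33 mm, its free end 37 mm above the bench. Pressed flat its top is level, 24 mm above the bench.
- shim_near_right (a joint): how far the near right shim tab is pressed down: 0 as at the start (sloping up 0.30 rad), 0.30 rad fully flat on its ledge. It stays where it is left; flat, its inner end props the plate's corner up level. Pressing takes about 3 N, up to about 10 N while it lifts a tipped corner.
- tab_far_left (a point): point on top of the far left corner's steel shim tab, mid-width, 30 mm outward of its hinge. The tab (30 mm wide, 44 long, 3 thick) sticks out to the left of the plate; its hinge is 8 mm off the plate's edge, 24 mm above the bench. At the start it slopes up outward: this point 33 mm, its free end 37 mm above the bench. Pressed flat its top is level, 24 mm above the bench.
- shim_far_left (a joint): how far the far left shim tab is pressed down: 0 as at the start (sloping up 0.30 rad), 0.30 rad fully flat on its ledge. It stays where it is left; flat, its inner end props the plate's corner up level. Pressing takes about 3 N, up to about 10 N while it lifts a tipped corner.
- tab_far_right (a point): point on top of the far right corner's steel shim tab, mid-width, 30 mm outward of its hinge. The tab (30 mm wide, 44 long, 3 thick) sticks out to the right of the plate; its hinge is 8 mm off the plate's edge, 24 mm above the bench. At the start it slopes up outward: this point 33 mm, its free end 37 mm above the bench. Pressed flat its top is level, 24 mm above the bench.
- shim_far_right (a joint): how far the far right shim tab is pressed down: 0 as at the start (sloping up 0.30 rad), 0.30 rad fully flat on its ledge. It stays where it is left; flat, its inner end props the plate's corner up level. Pressing takes about 3 N, up to about 10 N while it lifts a tipped corner.
- solder_spool: small metal solder spool standing on the base between the two left tabs, 36 mm across, 26 mm tall; loose, not part of the job; origin under its centre
- flux_tin: flat round tin standing on the base between the two right tabs, 40 mm across, 20 mm tall; loose, not part of the job; origin under its centre
- screwdriver: screwdriver lying beyond the base, 170 mm long; loose, not part of the job; origin under its centre (it lies along its x)
- cleaner_bottle: small white bottle beyond the base, 44 mm across, 100 mm tall; loose, not part of the job; origin under its centre
- heatsink: finned aluminium heatsink lying beyond the base, 50 x 40 x 23 mm; loose, not part of the job; origin under its centre
- pen_pot: white plastic pot, 72 mm across, 85 mm tall, left of the base; loose, not part of the job; origin under its centre
- spanner: spanner lying right of the base, 140 mm long; loose, not part of the job; origin under its centre (it lies along its x)

How it is judged:
By the outcome, as a careful person would: the job done as asked, in the order asked, and still so for the second after the job is handed in, with the robot touching nothing.
It also fails if it takes over 51 s, if anything falls off the work surface, if the arm or the gripper's body presses on something with over 40 N, if the wrist force passes 120 N, or if a joint passes its speed limit or range.

## Working session

There is one attempt and no reset: what is moved stays moved. The work goes in short steps, Python scripts to look and compute and a tool call to move; the robot and the scene stay as the last step left them, time stands still between calls to the robot, and variables do not carry over. Pictures are saved under pics/ and viewed, and the job is handed in when it is done.

Besides the shell and the picture viewer there is one more tool, called after "Call:" as name(argument=value, ...) on one line, values as JSON. step_arm: Moves the arm, as the interface text tells. Its arguments: {"type":"object","properties":{"plan":{"type":"array"},"newtons":{"type":"number"}},"required":["plan"]}

```bash
mkdir -p pics
python3 - <<'E'
from plant import *
import cv2
s=read_state()
for k in s: print(k,s[k])
for n in("top","side"):
    im=get_image(n); cv2.imwrite(f"pics/{n}0.png",im[:,:,::-1]); c=camera_model(n); print(n,c)
print(read_state()["clock"])
E
```

```text
clock 0.0
joints [-1.20203479e+00  8.74470852e-02  1.75111444e-01  1.65981234e+00
 -1.58842969e-05  1.57084305e+00]
qvel [ 0.00154309 -0.00059832 -0.00187333  0.00082522  0.00133982  0.00096639]
joint_torque [-2.70985238e-04 -5.20385778e+01  4.64803147e+01  1.61796261e-02
  1.46767234e-04  6.14458031e-06]
eef_pos [ 0.19817086 -0.5128244   0.24957856]
ee_rot [ 0.12953001 -0.12971631  0.69559292 -0.69465542]
contact_force [-0.23569644  0.39571354  0.47130072]
ft_torque [ 0.00782132 -0.03422148  0.0063541 ]
opening 0.08539455884337015
top {'fovy': 50.303498088179616, 'cx': 328.5760591202508, 'cy': 245.6909657935234, 'R': array([[-0.01112836, -0.99974284, -0.01975885],
       [-0.98378921,  0.01448344, -0.17874289],
       [ 0.1789831 ,  0.01744943, -0.9836974 ]]), 't': array([0.04256352, 0.58676519, 0.79449781])}
side {'fovy': 51.22320251248794, 'cx': 326.1207732167737, 'cy': 242.63124232804026, 'R': array([[ 9.97922179e-01, -6.44281365e-02,  5.83110966e-04],
       [-4.55427057e-02, -7.11751298e-01, -7.00953602e-01],
       [ 4.55761643e-02,  6.99470589e-01, -7.13206638e-01]]), 't': array([-0.60647412,  0.09365987,  0.92200846])}
0.1
```

View pics/top0.png

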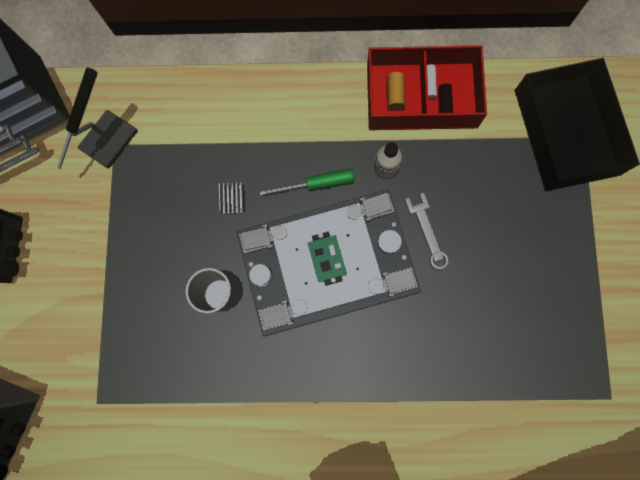

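View pics/side0.png

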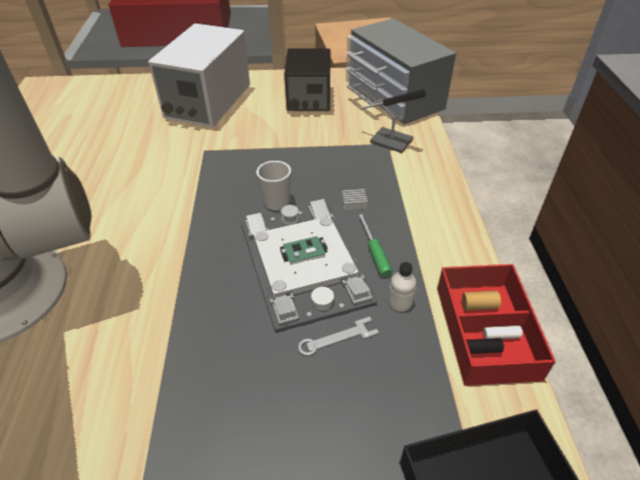

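The top view shows the base with corners near (238,233), (388,190), (420,292) and (264,335). The discs are near (279,232), (354,212), (377,286) and (299,307). I'll enlarge both views to measure more finely.

Run:
```python
import cv2
a=cv2.imread("pics/top0.png")[180:345,225:430]; cv2.imwrite("pics/topz.png",cv2.resize(a,None,fx=3.5,fy=3.5,interpolation=cv2.INTER_CUBIC))
a=cv2.imread("pics/side0.png")[190:340,235:385]; cv2.imwrite("pics/sidez.png",cv2.resize(a,None,fx=4,fy=4,interpolation=cv2.INTER_CUBIC))
```

```text
(no output)
```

View pics/topz.png

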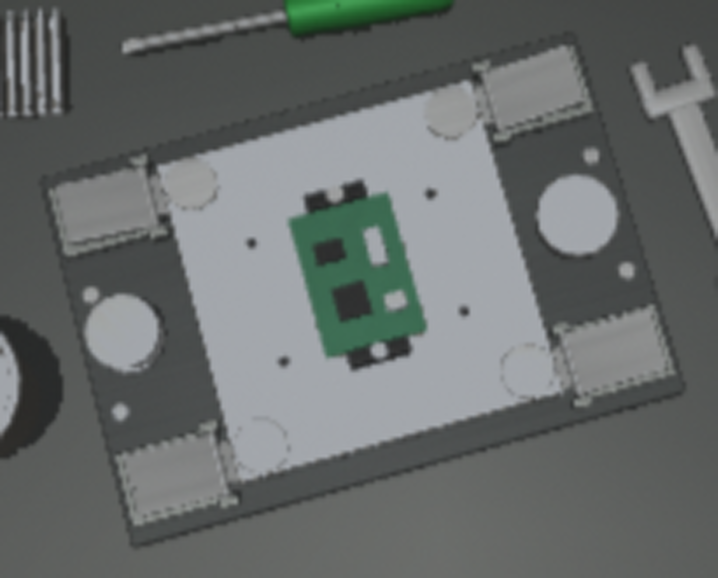

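View pics/sidez.png

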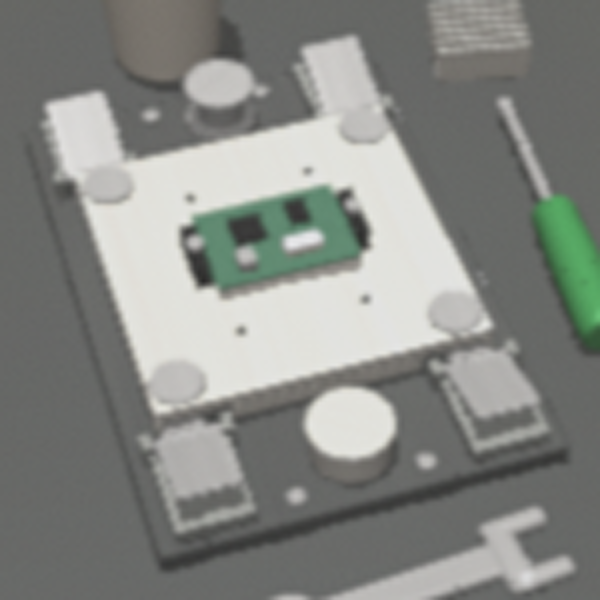

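```bash
cat > h.py <<'E'
from plant import *
import numpy as np,cv2
from scipy.optimize import least_squares
from scipy.spatial.transform import Rotation as Ro
def proj(c,X):
    X=np.atleast_2d(X); p=X@np.array(c["R"]).T+c["t"]; f=240/np.tan(np.radians(c["fovy"]/2))
    return np.c_[c["cx"]+f*p[:,0]/p[:,2], c["cy"]+f*p[:,1]/p[:,2]]
S={"NL":(-1,1),"NR":(-1,-1),"FL":(1,1),"FR":(1,-1)}
def base2w(p,P):
    P=np.atleast_2d(P);c,s=np.cos(p[2]),np.sin(p[2])
    return np.c_[p[0]+c*P[:,0]-s*P[:,1],p[1]+s*P[:,0]+c*P[:,1],P[:,2]]
def tcp_state():
    s=read_state();w,x,y,z=s["ee_rot"];return s,np.array(s["eef_pos"]),Ro.from_quat([x,y,z,w])
def show(tip):  # shift in tool frame mm to put fingertip (19mm ahead) at tip
    s,p,R=tcp_state()
    return R.inv().apply(np.array(tip)+[0,0,.019]-p)*1000
E
python3 - <<'E'
from h import *
top=camera_model("top");side=camera_model("side")
k=["FL","FR","NR","NL"]
bc=np.array([[43,180],[573,33],[683,390],[133,545]])/3.5+[225,180]-.36
dt=np.array([[191,183],[452,110],[528,371],[262,445]])/3.5+[225,180]-.36
ds=np.array([[363,125],[454,311],[177,382],[108,184]])/4+[235,190]-.37
B=np.array([[S[a][0]*.095,S[a][1]*.14,.012] for a in k]);D=np.array([[S[a][0]*.066,S[a][1]*.066,.0345] for a in k])
def r(p,parts="bts"):
    o=[]
    if "b" in parts:o.append(proj(top,base2w(p,B))-bc)
    if "t" in parts:o.append(proj(top,base2w(p,D))-dt)
    if "s" in parts:o.append(proj(side,base2w(p,D))-ds)
    return np.concatenate(o).ravel()
for q in("b","t","s","bt","ts","bts"):
    f=least_squares(r,[.5,0,.2],args=(q,));print(q,f.x.round(4),np.abs(f.fun).max().round(2),np.sqrt((f.fun**2).mean()).round(2))
p=f.x;np.save("pose.npy",p)
for a in S:
    print(a,"pad",base2w(p,[S[a][0]*.066,S[a][1]*.066,.0345]).round(4),"tab",base2w(p,[S[a][0]*.066,S[a][1]*.118,.033]).round(4))
s,P,R=tcp_state();print(R.as_matrix().round(3))
E
```

```text
b [0.5688 0.0387 0.26  ] 1.15 0.78
t [0.569  0.0383 0.2606] 0.34 0.19
s [0.5673 0.0389 0.2608] 0.16 0.09
bt [0.5689 0.0385 0.2602] 1.24 0.57
ts [0.5683 0.0385 0.2605] 0.78 0.38
bts [0.5684 0.0386 0.2602] 1.21 0.56
NL pad [[0.4877 0.0854 0.0345]] tab [[0.4743 0.1356 0.033 ]]
NR pad [[ 0.5216 -0.0422  0.0345]] tab [[ 0.535  -0.0924  0.033 ]]
FL pad [[0.6152 0.1194 0.0345]] tab [[0.6019 0.1696 0.033 ]]
FR pad [[ 0.6492 -0.0082  0.0345]] tab [[ 0.6626 -0.0585  0.033 ]]
[[-0.933 -0.     0.361]
 [-0.361  0.001 -0.933]
 [-0.    -1.    -0.001]]
```

```bash
cat >> h.py <<'E'
def back(c,uv,z):
    f=240/np.tan(np.radians(c["fovy"]/2)); d=np.array([(uv[0]-c["cx"])/f,(uv[1]-c["cy"])/f,1.]); R=np.array(c["R"]); o=-R.T@c["t"]; d=R.T@d
    return o+d*(z-o[2])/d[2]
def inbase(p,X):
    d=np.array(X[:2])-p[:2];c,s=np.cos(p[2]),np.sin(p[2]);return np.array([c*d[0]+s*d[1],-s*d[0]+c*d[1]])
E
python3 - <<'E'
from h import *
p=np.load("pose.npy");top=camera_model("top");side=camera_model("side")
for n,u in dict(FL=(105,207),FR=(538,90),NR=(617,355),NL=(175,477)).items():
    X=back(top,np.array(u)/3.5+[225,180],.030);print(n,inbase(p,X).round(4))
for n,c,u,z in [("bottle top cap",top,(391,150),.1),("bottle base",side,(402,304),0),("pot rim",top,(209,290),.085),("screwdriver",top,(355,177),.02)]:
    X=back(c,u,z);print(n,X.round(3),inbase(p,X).round(3))
a=p[2]-np.pi/2
R1=np.array([[0,0,0]])
# target tool: y down, z along jig +x, x = y cross z
zt=np.array([np.cos(p[2]),np.sin(p[2]),0]);yt=np.array([0,0,-1.]);xt=np.cross(yt,zt)
T=Ro.from_matrix(np.c_[xt,yt,zt]);s,P,R=tcp_state();print("turn",(R.inv()*T).as_rotvec(degrees=True))
for k in S: 
    t=base2w(p,[S[k][0]*.066,S[k][1]*.066,.08])[0];print(k,show(t).round(1))
E
```

```text
FL [0.0667 0.1093]
FR [ 0.0655 -0.1111]
NR [-0.0704 -0.1102]
NL [-0.0695  0.109 ]
bottle top cap [ 0.735 -0.069  0.1  ] [ 0.133 -0.146]
bottle base [ 0.741 -0.072  0.   ] [ 0.138 -0.151]
pot rim [0.513 0.224 0.085] [-0.006  0.193]
screwdriver [ 0.716 -0.012  0.02 ] [ 0.129 -0.087]
turn [ 5.40871960e-02 -8.37742230e+01 -5.28765867e-02]
NL [-485.6  151.2 -453.5]
NR [-471.3  151.1 -322.3]
FL [-616.9  151.2 -439.2]
FR [-602.6  151.  -307.9]
```

Call:
step_arm(plan=[[0,-83.8,0,-471,80,-322,1],[0,-83.8,0,-471,80,-322,1],[0,-83.8,0,-471,80,-322,1],[0,-83.8,0,-471,80,-322,1],[0,-83.8,0,-471,80,-322,1],[0,-83.8,0,-471,80,-322,1],[0,-83.8,0,-471,80,-322,1],[0,-83.8,0,-471,80,-322,1],[0,-83.8,0,-471,80,-322,1],[0,-83.8,0,-471,80,-322,1],[0,-83.8,0,-471,80,-322,1],[0,-83.8,0,-471,80,-322,1],[0,-83.8,0,-471,80,-322,1],[0,-83.8,0,-471,80,-322,1],[0,-83.8,0,-471,80,-322,1],[0,-83.8,0,-471,80,-322,1],[0,-83.8,0,-471,80,-322,1],[0,-83.8,0,-471,80,-322,1]], newtons=40)

```text
clock: 1.9
eef_pos: [0.5213, -0.0432, 0.1703]
ee_rot: [0.561, -0.56, 0.431, -0.431]
contact_force: [-0.1, 0.1, -0.6]
opening: 0.0001
```

Run:
```python
from h import *
p=np.load("pose.npy");s,P,R=tcp_state();print(s["clock"],P,s["opening"],s["joints"].round(3) if hasattr(s["joints"],"round") else s["joints"],s["contact_force"]);print(R.as_matrix().round(3))
print(show(base2w(p,[-.066,-.066,.0345])[0]).round(1))
c=camera_model("wrist");im=get_image("wrist");cv2.imwrite("pics/w1.png",im[:,:,::-1])
for k in S: print(k,proj(c,base2w(p,[S[k][0]*.066,S[k][1]*.066,.0345])).round(0))
im=get_image("side");cv2.imwrite("pics/s1.png",im[:,:,::-1])
```

```text
1.9 [ 0.52126297 -0.04323948  0.17030965] 8.415916671534202e-05 [-8.300e-02  7.000e-03 -6.100e-02  1.502e+00  1.000e-03  1.228e+00] [-0.14813808  0.14238318 -0.61579797]
[[ 0.257  0.     0.967]
 [-0.967  0.001  0.257]
 [-0.001 -1.     0.   ]]
[ -0.8 116.8   0.6]
NL [[324.  21.]]
NR [[325. 229.]]
FL [[540.  21.]]
FR [[510. 229.]]
```

View pics/w1.png

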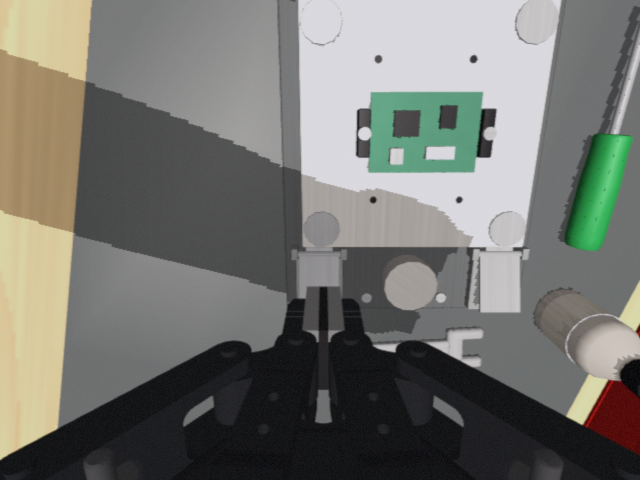

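View pics/s1.png

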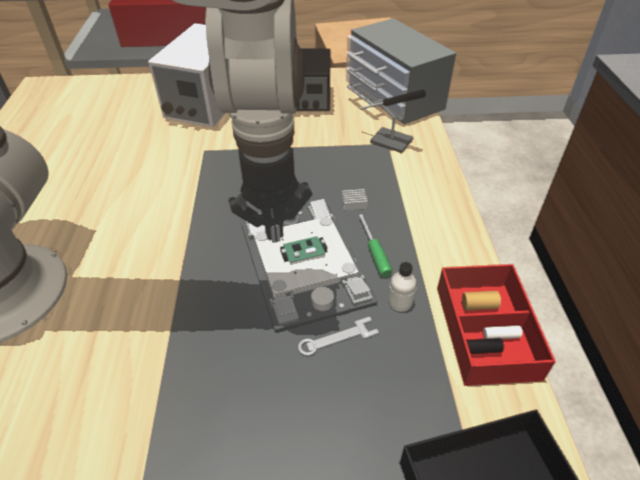

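The wrist view shows the discs at (322,20), (323,228), (538,21) and (507,229). That is within 3 px of the model, so I'll press near-right first.

Call:
step_arm(plan=[[0,0,0,-0.8,45,0.6,1],[0,0,0,-0.8,85,0.6,1],[0,0,0,-0.8,105,0.6,1],[0,0,0,-0.8,112,0.6,1],[0,0,0,-0.8,114,0.6,1],[0,0,0,-0.8,115,0.6,1],[0,0,0,-0.8,116,0.6,1],[0,0,0,-0.8,117,0.6,1],[0,0,0,-0.8,117,0.6,1]])

```text
clock: 2.9
eef_pos: [0.522, -0.042, 0.0538]
ee_rot: [0.561, -0.56, 0.431, -0.431]
contact_force: [0.2, 0.0, -0.3]
opening: 0.0
```

Call:
step_arm(plan=[[0,0,0,0,0.5,0,1],[0,0,0,0,1,0,1],[0,0,0,0,1.5,0,1],[0,0,0,0,1.5,0,1]])

```text
clock: 3.3
eef_pos: [0.5223, -0.042, 0.0532]
ee_rot: [0.561, -0.56, 0.431, -0.431]
contact_force: [-3.7, 0.2, 6.8]
opening: 0.0
```

Call:
step_arm(plan=[[0,0,0,0,0.8,0,1],[0,0,0,0,1.2,0,1],[0,0,0,0,1.2,0,1]])

```text
clock: 3.6
eef_pos: [0.5223, -0.042, 0.0531]
ee_rot: [0.561, -0.56, 0.43, -0.431]
contact_force: [-3.7, -0.1, 9.6]
opening: 0.0002
```

Near right is firm: it took 9.6 N with no movement. Far right is next.

Call:
step_arm(plan=[[0,0,0,0,-20,0,1],[0,0,0,0,-22,45,1],[0,0,0,0,-22,90,1],[0,0,0,0,-22,132,1],[0,0,0,0,-22,132,1],[0,0,0,0,-10,132,1],[0,0,0,0,-4,132,1],[0,0,0,0,-2,132,1],[0,0,0,0,-1,132,1],[0,0,0,0,-1,132,1]])

```text
clock: 4.6
eef_pos: [0.6496, -0.0083, 0.055]
ee_rot: [0.561, -0.56, 0.43, -0.432]
contact_force: [0.8, 0.8, -0.5]
opening: 0.0001
```

Run:
```python
from h import *
p=np.load("pose.npy");print(show(base2w(p,[.066,-.066,.0345])[0]).round(1))
```

```text
[-0.2  1.5 -0.3]
```

Call:
step_arm(plan=[[0,0,0,0,1,0,1],[0,0,0,0,1.5,0,1],[0,0,0,0,2,0,1],[0,0,0,0,2.5,0,1],[0,0,0,0,3,0,1],[0,0,0,0,3,0,1]])

```text
clock: 5.2
eef_pos: [0.6498, -0.0084, 0.0524]
ee_rot: [0.562, -0.56, 0.43, -0.432]
contact_force: [-0.9, 0.3, 3.2]
opening: -0.0002
```

Call:
step_arm(plan=[[0,0,0,0,0.7,0,1],[0,0,0,0,1.4,0,1],[0,0,0,0,2,0,1],[0,0,0,0,2,0,1]])

```text
clock: 5.6
eef_pos: [0.6499, -0.0084, 0.0503]
ee_rot: [0.562, -0.559, 0.43, -0.432]
contact_force: [1.0, -0.8, 3.8]
opening: -0.0001
```

It's tipping at about 3.8 N. I'll continue to the stop.

Call:
step_arm(plan=[[0,0,0,0,0.7,0,1],[0,0,0,0,1.4,0,1],[0,0,0,0,2.1,0,1],[0,0,0,0,2.5,0,1],[0,0,0,0,3,0,1],[0,0,0,0,3,0,1]])

```text
clock: 6.2
eef_pos: [0.6501, -0.0084, 0.0483]
ee_rot: [0.562, -0.559, 0.43, -0.432]
contact_force: [-2.7, -0.4, 9.8]
opening: -0.0
```

The stop is at 5 mm with 9.8 N, so far right is the rocking corner. I'll lift, move over its tab and check.

Call:
step_arm(plan=[[0,0,0,0,-5,0,1],[0,0,0,0,-25,0,1],[0,0,0,0,-32,30,1],[0,0,0,0,-32,0,1],[0,0,0,52,-32,0,1],[0,0,0,52,-32,0,1],[0,0,0,52,-32,0,1]])

```text
clock: 6.9
eef_pos: [0.6632, -0.0597, 0.0798]
ee_rot: [0.561, -0.559, 0.431, -0.433]
contact_force: [0.3, 0.3, -0.3]
opening: 0.0003
```

Run:
```python
from h import *
p=np.load("pose.npy")
X=base2w(p,[.066,-.118,.033])[0];s,P,_=tcp_state();print(P,s["contact_force"],show(X).round(1))
im=get_image("side");a=im[170:340,235:435,::-1];cv2.imwrite("pics/s2.png",cv2.resize(a,None,fx=3.5,fy=3.5,interpolation=cv2.INTER_CUBIC))
c=camera_model("wrist");im=get_image("wrist");cv2.imwrite("pics/w2.png",im[:,:,::-1])
```

```text
[ 0.66317251 -0.05968569  0.07976268] [ 0.27464827  0.2755141  -0.31577431] [-1.4 27.8 -0.4]
```

View pics/s2.png

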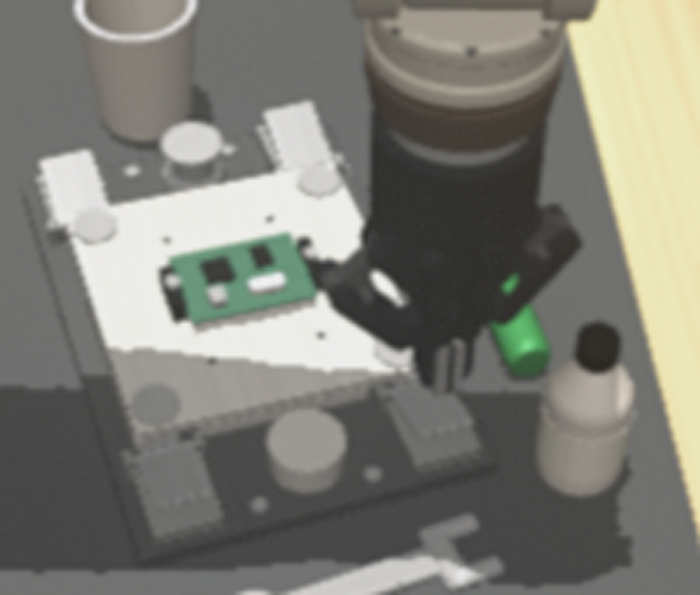

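View pics/w2.png

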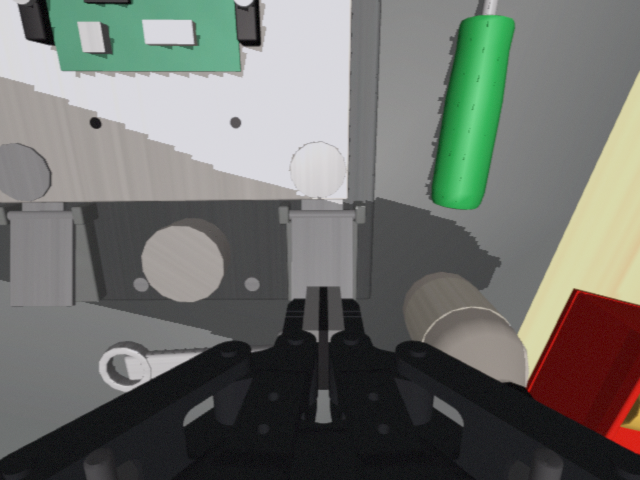

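The side view shows the far-right corner down and the near-left disc raised about 2 px. The other three tabs are up, and the tin and spool haven't moved. The gripper's wide linkage lies along x near the bottle, so I'll raise the hand and turn it 90° before pressing the tab.

Call:
step_arm(plan=[[0,0,0,-1,-45,0,1],[0,0,0,-1,-70,0,1],[0,-90,0,-1,-70,0,1],[0,-90,0,-1,-70,0,1],[0,-90,0,-1,-70,0,1],[0,-90,0,-1,-70,0,1],[0,-90,0,-1,-70,0,1],[0,-90,0,-1,-70,0,1],[0,-90,0,-1,-70,0,1],[0,-90,0,-1,-70,0,1],[0,-90,0,-1,-70,0,1],[0,-90,0,-1,-70,0,1],[0,-90,0,-1,-70,0,1],[0,-90,0,-1,-70,0,1],[0,-90,0,-1,-70,0,1]])

```text
clock: 8.5
eef_pos: [0.6627, -0.0566, 0.1506]
ee_rot: [0.701, -0.701, -0.093, 0.089]
contact_force: [-0.1, 0.2, 0.3]
opening: -0.0001
```

Run:
```python
from h import *
p=np.load("pose.npy")
X=base2w(p,[.066,-.117,.033])[0];s,P,R=tcp_state();print(P,s["contact_force"],show(X).round(1),np.round(s["joints"],2));print(R.as_matrix().round(3))
c=camera_model("wrist");im=get_image("wrist");cv2.imwrite("pics/w3.png",im[:,:,::-1]);print(proj(c,[X,base2w(p,[.066,-.088,.024])[0],base2w(p,[.066,-.066,.0295])[0]]).round(0))
```

```text
[ 0.66273115 -0.05655478  0.15059074] [-0.10103995  0.16302413  0.30554507] [-1.2 98.6 -0.8] [-0.09  0.35  0.29  1.51  0.   -0.34]
[[ 0.967  0.005 -0.255]
 [ 0.255  0.001  0.967]
 [ 0.005 -1.    -0.   ]]
[[322. 236.]
 [364. 232.]
 [398. 235.]]
```

View pics/w3.png

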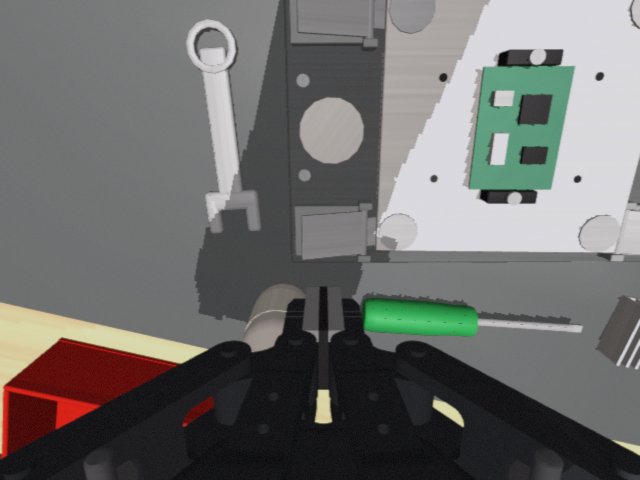

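Call:
step_arm(plan=[[0,0,0,-4,40,-0.8,1],[0,0,0,-4,75,-0.8,1],[0,0,0,-4,88,-0.8,1],[0,0,0,-4,91,-0.8,1],[0,0,0,-4,92,-0.8,1],[0,0,0,-4,92,-0.8,1]])

```text
clock: 9.15
eef_pos: [0.6605, -0.0585, 0.0605]
ee_rot: [-0.701, 0.701, 0.094, -0.088]
contact_force: [-0.5, 0.7, 0.3]
opening: 0.0002
```

Run:
```python
from h import *
p=np.load("pose.npy")
s,P,R=tcp_state();print(P,s["contact_force"],inbase(p,P),show(base2w(p,[.063,-.117,.024])[0]).round(1))
im=get_image("side");a=im[170:340,235:435,::-1];cv2.imwrite("pics/s4.png",cv2.resize(a,None,fx=3.5,fy=3.5,interpolation=cv2.INTER_CUBIC))
```

```text
[ 0.66049796 -0.0584629   0.06045132] [-0.4888154   0.66300932  0.25263624] [ 0.06399713 -0.11747501] [-1.1 17.4  0.5]
```

View pics/s4.png

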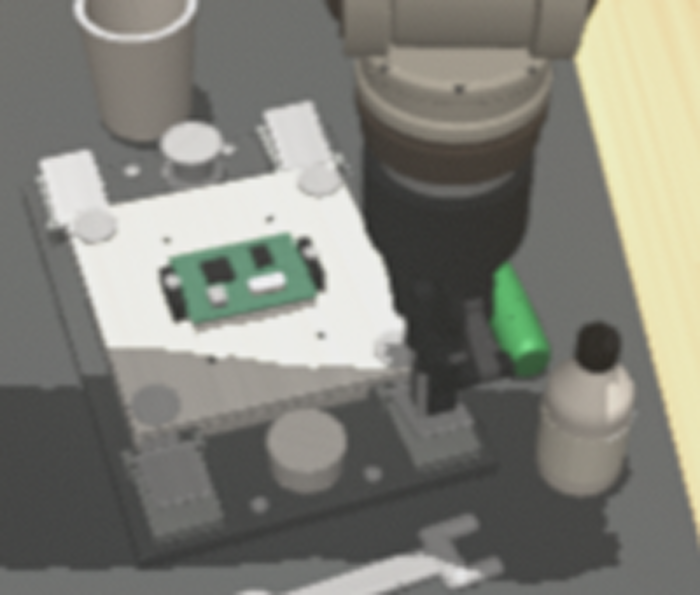

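The fingertip is over the far-right tab and clear of the bottle. Pressing now.

Call:
step_arm(plan=[[0,0,0,-0.5,4,0,1],[0,0,0,-0.5,6,0,1],[0,0,0,-0.5,7,0,1],[0,0,0,-0.5,8,0,1],[0,0,0,-0.5,9,0,1],[0,0,0,-0.5,10,0,1],[0,0,0,-0.5,11,0,1],[0,0,0,-0.5,12,0,1],[0,0,0,-0.5,13,0,1],[0,0,0,-0.5,14,0,1]])

```text
clock: 10.2
eef_pos: [0.6603, -0.0588, 0.0467]
ee_rot: [-0.701, 0.701, 0.094, -0.088]
contact_force: [1.2, -2.7, 4.5]
opening: 0.0003
```

Call:
step_arm(plan=[[0,0,0,0,1,0,1],[0,0,0,0,1.7,0,1],[0,0,0,0,2.4,0,1],[0,0,0,0,3.1,0,1],[0,0,0,0,3.8,0,1],[0,0,0,0,4.2,0,1],[0,0,0,0,4.2,0,1]])

```text
clock: 10.9
eef_pos: [0.6604, -0.0588, 0.043]
ee_rot: [-0.701, 0.702, 0.094, -0.088]
contact_force: [-1.1, -2.1, 7.5]
opening: 0.0001
```

Call:
step_arm(plan=[[0,0,0,0,1,0,1],[0,0,0,0,2,0,1],[0,0,0,0,2.5,0,1],[0,0,0,0,2.5,0,1]])

```text
clock: 11.3
eef_pos: [0.6605, -0.0588, 0.0426]
ee_rot: [-0.701, 0.702, 0.094, -0.087]
contact_force: [-5.6, -2.0, 18.5]
opening: -0.0001
```

Call:
step_arm(plan=[[0,0,0,0,1.5,0,1],[0,0,0,0,3,0,1],[0,0,0,0,3,0,1]])

```text
clock: 11.6
eef_pos: [0.6605, -0.0588, 0.0425]
ee_rot: [-0.701, 0.702, 0.095, -0.087]
contact_force: [-8.5, -2.2, 22.4]
opening: -0.0
```

Call:
step_arm(plan=[[0,0,0,0,-5,0,1],[0,0,0,0,-25,0,1],[0,0,0,0,-65,0,1],[0,0,0,0,-110,0,1],[0,0,0,-45,-130,0,1],[0,0,0,-95,-130,0,1],[0,0,0,-145,-130,-40,1],[0,0,0,-195,-130,-90,1],[0,0,0,-235,-130,-140,1],[0,0,0,-235,-130,-190,1],[0,0,0,-235,-130,-220,1],[0,0,0,-235,-130,-220,1]])

```text
clock: 12.8
eef_pos: [0.4871, -0.3345, 0.1696]
ee_rot: [-0.701, 0.702, 0.094, -0.086]
contact_force: [-0.4, 1.6, 0.1]
opening: 0.0001
```

Run:
```python
from h import *
s,P,R=tcp_state();print(s["clock"],P,s["contact_force"])
im=get_image("side");a=im[190:340,235:385,::-1];cv2.imwrite("pics/s5.png",cv2.resize(a,None,fx=4,fy=4,interpolation=cv2.INTER_CUBIC))
im=get_image("top");cv2.imwrite("pics/t5f.png",im[:,:,::-1]);a=im[130:345,180:450,::-1];cv2.imwrite("pics/t5.png",cv2.resize(a,None,fx=2.7,fy=2.7,interpolation=cv2.INTER_CUBIC))
```

```text
12.8 [ 0.48705905 -0.33454155  0.16956459] [-0.37435688  1.63741885  0.12221033]
```

View pics/s5.png

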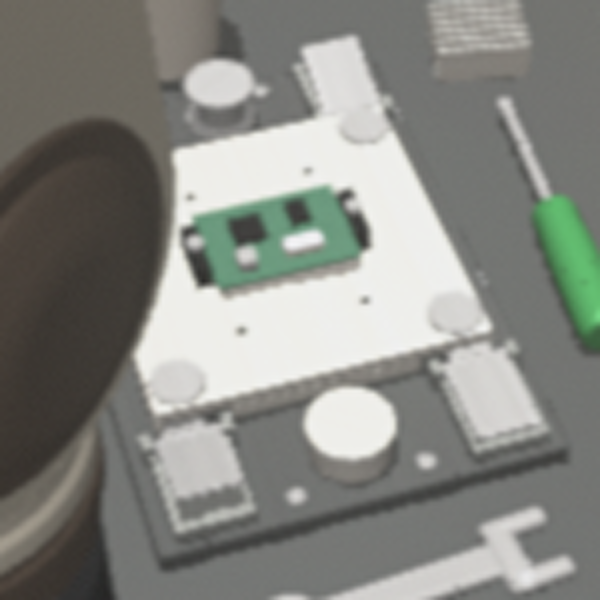

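View pics/t5.png

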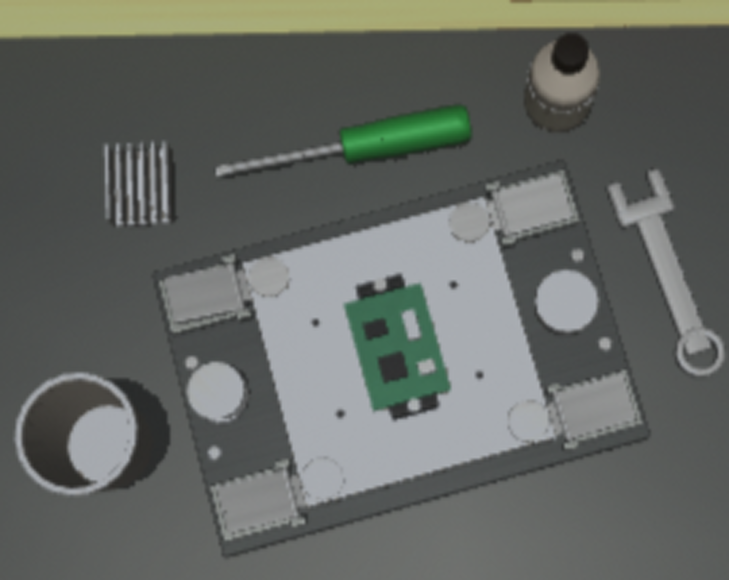

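The far-right tab is flat in the side view, fully covering its ledge. The discs are back at their level pixels (454,311), (363,125) and (177,382). The other tabs stand and the loose items haven't moved. Handing in.

```bash
python3 -c "
import cv2,numpy as np
a=cv2.imread('pics/top0.png').astype(int);b=cv2.imread('pics/t5f.png').astype(int);d=np.abs(a-b).max(2)[140:340,180:450]>60;print(d.sum())
from plant import *
print(close_job())"
```

```text
4
the job is handed in; nothing more can be done
None
```

The rocking corner was the far right one. It is now propped level by its own shim tab, and the job is handed in at about 13 s of the 51 s allowed.

- **Finding the corner:** I pressed near right first; it held firm, moving less than 1 mm under 9.6 N. Far right then tipped about 5 mm at roughly 4 N and stopped at 9.8 N. Because it tipped on the second try, I did not press near left or far left.
- **Pressing the tab:** With that corner still tipped, I turned the hand 90° for clearance from the bottle. I then pressed the far-right tab to a hard stop at the flat height, with 22 N at the end.
- **Last checks:** The side view shows the far-right tab flat on its ledge, with the three discs visible there back at their starting pixels. The arm hid the near-left corner in that view. The top view shows no change around it, and the other three tabs still look up.
- **Loose things:** The top picture before and after differs by only 4 pixels around the jig, so nothing loose moved. The hand finished well clear, and no check failed or disagreed.

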